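# Put the two blow moulds together

## Task

Put both sectional blow moulds together for the next piece of glass. On the round base stack the round body, then the round shoulder, then the round neck; on the square base stack the square body, then the square collar, every section upright, fitted over the locating bead below it and sitting fully home. Leave the finished amber vase standing where it is.

Things in the scene. Friction and masses are not known exactly. Their poses are not given: they have to be found in the camera images.
- round_base: Base of the round mould: aluminium disc, 84 mm diameter, 16 mm thick, fixed to the bench. On its flat top a locating bead, 6 mm high, top edge rounded: a circle of 50 mm outer diameter that enters the round body's bore with 2 mm play all round. Origin: centre of its underside, on the bench; z up. The round body rests on its flat top, 16 mm above the origin.
- square_base: Base of the square mould: aluminium plate, 80 x 80 mm, 16 mm thick, fixed to the bench. On its flat top a locating bead, 6 mm high, top edge rounded: a square of 46 mm outer width, parallel to the edges, that enters the square body with 2 mm play all round. Origin: centre of its underside, on the bench; x, y along its edges, z up. The square body rests on its flat top, 16 mm above the origin.
- round_body_center (a point): Round body, widest round section: loose aluminium, upright, 64 mm outer diameter, wall 50 mm high, bore below 54 mm. On its flat top a locating bead, 6 mm high, top edge rounded: a circle of 40 mm outer diameter, for the shoulder, with 2 mm play. Origin on its axis, 25 mm above its underside (25 mm below the flat top), z up. Goes on the round base.
- round_shoulder_center (a point): Round shoulder, middle round section: loose aluminium, upright, 54 mm outer diameter, wall 46 mm high, bore below 44 mm. On its flat top a locating bead, 6 mm high, top edge rounded: a circle of 30 mm outer diameter, for the neck, with 2 mm play. Origin on its axis, 23 mm above its underside (23 mm below the flat top), z up. Goes on the flat top of the round body.
- round_neck_center (a point): Round neck, narrowest round section: loose plain aluminium tube, upright, 44 mm outer diameter, 34 mm bore, 46 mm high, open at both ends, no bead. Origin on its axis, half-way up, 23 mm above its underside, z up. Goes on the flat top of the round shoulder.
- square_body_center (a point): Square body, wider square section: loose aluminium, upright, 60 x 60 mm outside, wall 50 mm high, opening below 50 x 50 mm. On its flat top a locating bead, 6 mm high, top edge rounded: a square of 32 mm outer width, for the collar, with 2 mm play. Origin on its axis, 25 mm above its underside (25 mm below the flat top); x, y square to its faces. Goes on the square base, faces parallel to its edges, any quarter turn.
- square_collar_center (a point): Square collar, narrower square section: loose plain square aluminium tube, upright, 46 x 46 mm outside, opening 36 x 36 mm, 46 mm high, open at both ends, no bead. Origin on its axis, half-way up, 23 mm above its underside; x, y square to its faces, z up. Goes on the flat top of the square body, faces parallel, any quarter turn.
- vase_center (a point): Finished amber glass vase, 125 mm high, 66 mm across at its belly, 38 mm at its lip, standing upright and loose among the mould sections. Origin on its axis, half-way up, 62.5 mm above the bench. Not to be disturbed.
There are look-alikes about, which are no part of the job. What is shaped like the part that bears round_body_center but purple, red or yellow is not meant.

How it is judged:
By the outcome, as a careful person would: the job done as asked, in the order asked, and still so for the second after the job is handed in, with the robot touching nothing.
It also fails if it takes over 131 s, if anything falls off the work surface, if the arm or the gripper's body presses on something with over 40 N, if the wrist force passes 120 N, or if a joint passes its speed limit or range.

## Robot

A 6-joint arm with a two-finger parallel gripper is mounted at the origin on the work surface. World frame = base frame: x ahead of the robot, y to its left, z up, the work surface at z = 0. Lengths are in mm, angles in rad, forces in N, time in s.
With the tool pointing down it reaches from about 375 to 825 mm from the base axis. Payload 5.5 kg.
Tool frame: the origin (TCP) lies between the finger pads; the fingertips stand 22 mm ahead of it and the grasp point (between the pads) lies 3 mm ahead of it; z points along the fingers, y is the line along which they close (so a half turn about z gives the same grasp; the last joint's range is limited). The gripper opens to 85 mm and grips with 20 to 120 N. Pads are 22 mm wide; open, the fingers measure 114 mm over their backs; the gripper's body (76 mm by 85 mm) begins 54 mm behind the grasp point. The pads swing forward as they close: fully open they stand 13 mm farther back than shut.
Start: joints at [1.17, 0.314, -0.047, 1.21, 0, 1.571], TCP at [234.089, 552.446, 253.299] pointing down, gripper open.
Joint ranges: [-2.67, 2.67], [-0.69, 1.73], [-1.03, 1.25], [-2.08, 2.16], [-1.42, 1.45], [-3.14, 3.14]. Speed limits (rad/s): [2.39, 2.39, 3.01, 3.14, 3.14, 3.14].

## Interface

Orientations are given as a 3x3 rotation matrix whose columns are the frame's x, y, z axes.
In Python, from cell import manip gives the robot as it stands. The module is installed in compiled form; this text tells all that it offers.
- The arm moves only by the tool play_rows, never from a script. Its arguments are lists of equal length, an entry for each row: "linear": the shift along the tool's x, y, z in m, a list of three; "roll": the turn about the tool's z in rad; "grip": the finger opening in m, from 0 to 0.0854. A call has 1 to 5 rows; each row is the pose to reach, as a shift and turn from the pose commanded when the call began, along the tool's axes at that moment; what a row does not reach only later rows make up. A row lasts 1/10 s, in which the tool goes at most 50 mm and 8.59 degrees, less where a joint would pass 70% of its speed; a pose out of reach is approached as far as the arm can. A call with a gripper value outside its range is refused whole. The fingers move at their own pace and stop on an object; "squeeze" is the grip in N (left out, the last holds). Time passes only in rows, so rows that repeat a pose let the fingers close. It gives the time, the measured TCP pose, the force, the opening and the grip force at its end, in the units of the state.
- manip.sense(): the state, without advancing time (a new reading comes with each control period).
- manip.get_image(name): name is "side" or "top" or "wrist"; returns the picture (400x640x3 uint8, red, green, blue); there is no depth.
- manip.camera_model(name): a dict with "K" (3x3 intrinsics, pixels), "xyz" and "orientation" of the camera in the world; the wrist camera has in their place "tool_from_camera" (4x4, takes a point from camera to tool coordinates, whose origin is the TCP and whose axes are the flange's). Camera axes: x right, y up, looking along -z (the intrinsics and any distortion apply to the point x, -y, -z); pixel columns grow to the right and rows downward; lengths in mm; the calibration is good to about 2 mm. The wrist camera is an equidistant fisheye: a pixel r from the principal point sees the ray r / f radians off the axis. A picture is of the moment at which its call begins: read the wrist's pose just before it. camera_model takes no time and is no camera call.
- manip.hand_in(): hands the job in; it is judged then, once.
Trained networks look in the newest picture that a camera, given by its name, has taken for a name from the list of things; names that differ only in an ending like _2 or _b are one class to them, and where a whole thing is asked for, a point or a joint stands for the part that bears it (a point fixed in the world has none). Each returns a list of dicts, best first, with "conf" (0 to 1); they miss things now and then, are a little off and sometimes report something else, mostly with a low value. They report only what shows in the picture. A call takes as long as a camera call. They do not tell look-alikes from the thing itself.
- manip.look_for(camera, thing): "centre" ([x, y, z] in mm, in world coordinates, good to about 4 mm: the middle of the surface that is visible of it).
- manip.tip_of(camera, thing): "centre" ([x, y, z] in mm, in world coordinates, good to about 4 mm: a listed point, or the origin of a listed thing).
The state is a dict: "clock": time; "joint_pos": joint angles; "joint_velocities": joint speeds; "effort": joint torques, N m; "tcp_pos": TCP position; "tool_rot": TCP orientation; "contact_force": force on the tool from outside, world axes, zero at the start; "moment": the same for the moment, N m; "width": finger opening in mm; "grip_force": force on a finger pad.
Only numpy, scipy, OpenCV 4.12 (cv2) and the standard library are available. Lean on these libraries where they do the work, as an engineer would, in place of code of your own. Each camera call takes 0.05 s, during which the arm holds its last target. There are 200 camera calls.

## Working session

There is one attempt and no reset: what is moved stays moved. The work goes in short steps, Python scripts to look and compute and a tool call to move; the robot and the scene stay as the last step left them, time stands still between calls to the robot, and variables do not carry over. Pictures are saved under pics/ and viewed, at most 15 in all, crops included, and the job is handed in when it is done.

Besides the shell and the picture viewer there is one more tool, called after "Call:" by a JSON object that holds its "method" and its "body", one argument or row to a line. play_rows: Moves the arm, as the interface text tells. Its arguments: {"type":"object","properties":{"linear":{"type":"array","items":{"type":"array","items":{"type":"number"}}},"roll":{"type":"array","items":{"type":"number"}},"grip":{"type":"array","items":{"type":"number"}},"squeeze":{"type":"number"}},"required":["linear","roll","grip"]}

```bash
mkdir -p pics
cat > h.py <<'E'
import numpy as np, cv2
from cell import manip
def save(cam,name):
    im=manip.get_image(cam); cv2.imwrite(f'pics/{name}.png',cv2.cvtColor(im,cv2.COLOR_RGB2BGR)); return im
def proj(cam,p):
    c=manip.camera_model(cam);K=np.array(c['K']);R=np.array(c['orientation']);q=R.T@(np.array(p)-np.array(c['xyz']))
    q=np.array([q[0],-q[1],-q[2]]);u=K@q;return (u[:2]/u[2]).round(0)
def ray(cam,uv,z):
    c=manip.camera_model(cam);K=np.array(c['K']);R=np.array(c['orientation']);d=np.linalg.inv(K)@np.array([uv[0],uv[1],1.])
    d=R@np.array([d[0],-d[1],-d[2]]);o=np.array(c['xyz']);return o+d*(z-o[2])/d[2]
E
python3 - <<'E'
from h import *
np.set_printoptions(precision=1,suppress=True)
save('top','top0');save('side','side0')
for c in('top','side'):
    m=manip.camera_model(c);print(c,m)
    for t in['round_base','square_base','round_body_center','round_shoulder_center','round_neck_center','square_body_center','square_collar_center','vase_center']:
        for d in manip.tip_of(c,t)[:5]:print(c,t,round(d['conf'],2),np.array(d['centre']),proj(c,d['centre']))
s=manip.sense();print(s)
print(manip.camera_model('wrist'))
E
```

```text
top {'K': array([[469.6,   0. , 313.9],
       [  0. , 469.6, 200.1],
       [  0. ,   0. ,   1. ]]), 'xyz': array([ 302.2,    5.3, 1159. ]), 'orientation': array([[ 0. ,  1. , -0.2],
       [-1. ,  0. ,  0. ],
       [ 0. ,  0.2,  1. ]])}
top round_base 0.97 [437.5 288.8   2.1] [190. 232.]
top square_base 0.96 [626.  266.7   3.9] [203. 158.]
top round_body_center 0.85 [429.7  -5.8  24.4] [310. 235.]
top round_body_center 0.79 [ 436.8 -118.2   23.5] [356. 233.]
top round_body_center 0.76 [ 532.3 -170.4   24.5] [377. 194.]
top round_body_center 0.74 [341.3 -59.9  28.6] [332. 272.]
top round_body_center 0.19 [ 461.7 -317.3   23.7] [437. 223.]
top round_shoulder_center 0.83 [ 459.1 -315.5   23.4] [436. 224.]
top round_neck_center 0.57 [ 644.7 -282.6   22.6] [420. 151.]
top round_neck_center 0.31 [636.2 108.9  59.4] [263. 149.]
top square_body_center 0.76 [435.8 118.9  24.1] [258. 232.]
top square_collar_center 0.74 [ 648.6 -109.4   24.6] [352. 149.]
top vase_center 0.63 [641.  108.6  62.9] [263. 146.]
side {'K': array([[490. ,   0. , 328.9],
       [  0. , 490. , 199.4],
       [  0. , 
[... 970 characters left out ...]
.2,  0.3, -0. ,  1.2,  0. ,  1.6]), 'joint_velocities': array([ 0.,  0., -0.,  0.,  0., -0.]), 'effort': array([ -0. , -53.9,  34. ,   0. ,  -0. ,  -0. ]), 'tcp_pos': array([234.1, 552.5, 253.3]), 'tool_rot': array([[-0.9,  0.4,  0. ],
       [ 0.4,  0.9,  0. ],
       [ 0. ,  0. , -1. ]]), 'contact_force': array([0.1, 0. , 0.2]), 'moment': array([ 0. , -0.1, -0. ]), 'grip_force': 0.0, 'width': 85.35366516111236}
{'K': array([[309.7,   0. , 323.1],
       [  0. , 309.7, 202.8],
       [  0. ,   0. ,   1. ]]), 'tool_from_camera': array([[  -0. ,    1. ,    0.3,   66.6],
       [   1. ,    0. ,   -0. ,    0.1],
       [  -0. ,    0.3,   -1. , -121.3],
       [   0. ,    0. ,    0. ,    1. ]])}
```

View pics/top0.png

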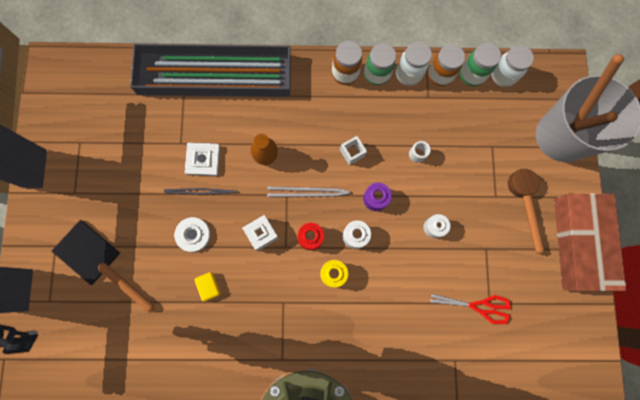

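View pics/side0.png

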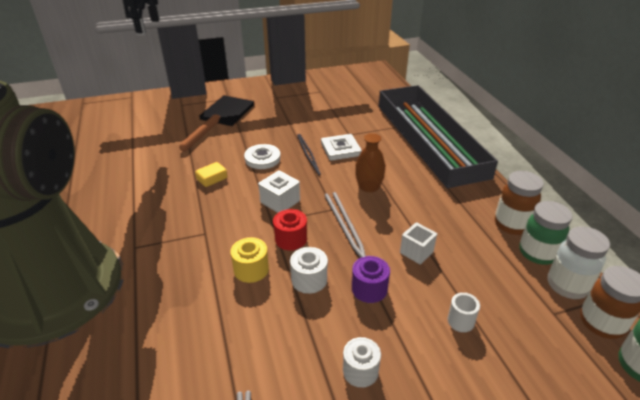

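Candidates for the round body (top picture): red (310,235), yellow (333,273), purple (377,195) and plain silver (356,234). I choose the silver one. The smaller silver one at (436,225) is the shoulder. Next I look at the round base from close by.

Call:
{"method": "play_rows", "body": {
  "linear": [
    [-0.036,-0.02,0.02],
    [-0.072,-0.04,0.04],
    [-0.108,-0.06,0.06],
    [-0.144,-0.08,0.08],
    [-0.18,-0.1,0.1]
  ],
  "roll": [-0.08,-0.16,-0.24,-0.32,-0.401],
  "grip": [0.085,0.085,0.085,0.085,0.085]
}}

```text
clock: 1.4
tcp_pos: [361.6, 388.9, 152.8]
tool_rot: [[-1.0, -0.004, 0.001], [-0.004, 1.0, 0.001], [-0.001, 0.001, -1.0]]
contact_force: [0.9, 0.2, 0.1]
width: 85.4
grip_force: 0.0
```

Run:
```python
from h import *
im=cv2.imread('pics/top0.png')
cv2.imwrite('pics/crop.png',cv2.resize(im[130:290,160:460],None,fx=2.6,fy=2.6,interpolation=cv2.INTER_CUBIC))
s=manip.sense();print(s['clock'],s['tcp_pos'],s['tool_rot'],s['joint_pos'])
```

```text
1.4 [361.6096226  388.92411503 152.79533742] [[-9.99992147e-01 -3.92670516e-03  5.35500167e-04]
 [-3.92642621e-03  9.99992156e-01  5.20975369e-04]
 [-5.37541683e-04  5.18868675e-04 -9.99999721e-01]] [ 8.21797316e-01  2.47916322e-01 -3.72463329e-01  9.49670503e-01
 -3.74494361e-05  8.17870725e-01]
```

View pics/crop.png

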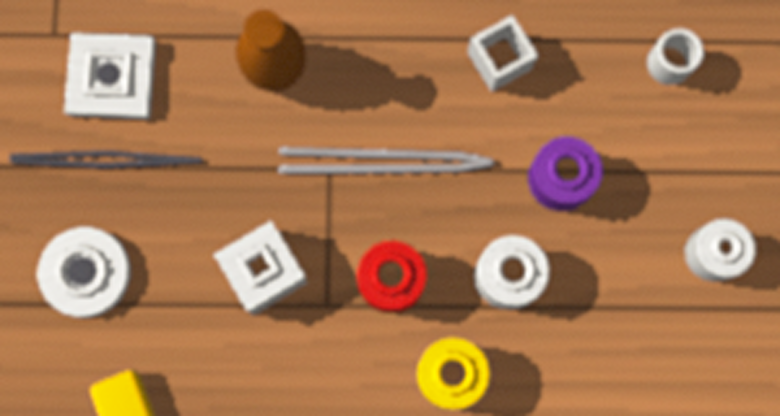

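The crop confirms it: the plain silver body is at (512,271), between red (390,275), purple (565,172) and yellow (453,373). The square body and collar are both turned, and the square base is turned by a few degrees.

Call:
{"method": "play_rows", "body": {
  "linear": [
    [-0.025,-0.034,0.006],
    [-0.05,-0.068,0.012],
    [-0.076,-0.104,0.017],
    [-0.076,-0.104,0.017],
    [-0.076,-0.104,0.017]
  ],
  "roll": [0,0,0,0,0],
  "grip": [0.085,0.085,0.085,0.085,0.085]
}}

```text
clock: 1.9
tcp_pos: [437.2, 285.4, 136.3]
tool_rot: [[-1.0, 0.002, -0.0], [0.002, 1.0, 0.0], [0.0, 0.0, -1.0]]
contact_force: [-0.1, -0.1, 0.7]
width: 85.0
grip_force: 0.0
```

```bash
cat >> h.py <<'E'
np.set_printoptions(precision=2,suppress=True)
def wpose():
    s=manip.sense();T=np.eye(4);T[:3,:3]=s['tool_rot'];T[:3,3]=s['tcp_pos'];return T@np.array(manip.camera_model('wrist')['tool_from_camera'])
def wpix2w(uv,z,T):
    K=np.array(manip.camera_model('wrist')['K']);d=(np.array(uv,float)-K[:2,2])/K[0,0];th=np.linalg.norm(d)
    v=np.array([d[0]/th*np.sin(th),-d[1]/th*np.sin(th),-np.cos(th)]);v=T[:3,:3]@v;o=T[:3,3];return o+v*(z-o[2])/v[2]
def rect(im,z,T,cx,cy,half=60,res=0.25):
    """orthophoto of plane z: column -> +x world, row -> -y world; pixel res mm"""
    n=int(2*half/res);g=(np.arange(n)-n/2+.5)*res
    X,Y=np.meshgrid(cx+g,cy-g);P=np.stack([X,Y,np.full_like(X,z)],-1)-T[:3,3]
    q=P@T[:3,:3];K=np.array(manip.camera_model('wrist')['K']);r=np.hypot(q[...,0],q[...,1])
    th=np.arctan2(r,-q[...,2]);u=K[0,2]+K[0,0]*th*q[...,0]/r;v=K[1,2]-K[0,0]*th*q[...,1]/r
    return cv2.remap(im,u.astype(np.float32),v.astype(np.float32),cv2.INTER_CUBIC)
E
python3 - <<'E'
from h import *
T=wpose();print(manip.sense()['tcp_pos'],manip.sense()['clock'])
im=save('wrist','w1')
for d in manip.tip_of('wrist','round_base')[:2]:print(d)
c=rect(im,16,T,437,286)
cv2.imwrite('pics/o1.png',np.hstack([cv2.cvtColor(c,cv2.COLOR_RGB2BGR)[:400,:400] if 0 else cv2.resize(cv2.cvtColor(c,cv2.COLOR_RGB2BGR),(400,400)),cv2.resize(cv2.imread('pics/w1.png'),(400,400))]))
E
```

```text
[437.24 285.43 136.29] 1.9
{'centre': [434.1, 282.2, -0.8], 'conf': 0.84}
{'centre': [645.2, -110.7, 23.7], 'conf': 0.58}
```

View pics/o1.png

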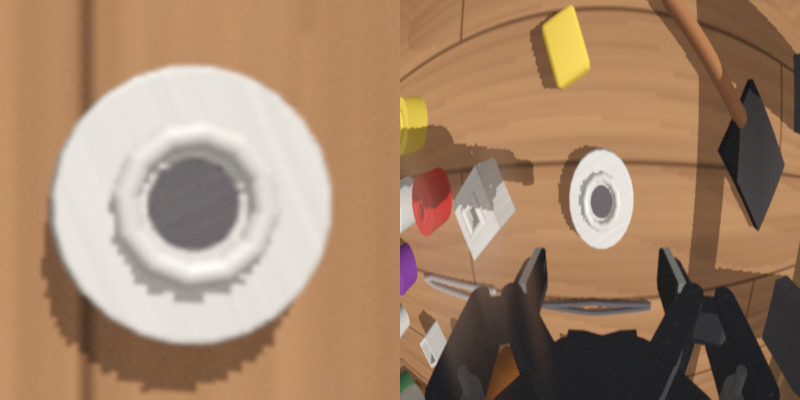

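Call:
{"method": "play_rows", "body": {
  "linear": [
    [-0.032,0,0],
    [-0.063,0,0],
    [-0.063,0,0],
    [-0.063,0,0]
  ],
  "roll": [0,0,0,0],
  "grip": [0.085,0.085,0.085,0.085]
}}

```text
clock: 2.4
tcp_pos: [499.3, 287.3, 136.2]
tool_rot: [[-1.0, -0.002, -0.001], [-0.002, 1.0, 0.0], [0.001, 0.0, -1.0]]
contact_force: [-0.3, -0.5, 0.2]
width: 84.4
grip_force: 0.0
```

```bash
cat >> h.py <<'E'
def measure(z,cx,cy,name,half=60,sat=45,val=120,lab=None):
    T=wpose();im=save('wrist',name);c=rect(im,z,T,cx,cy,half);hsv=cv2.cvtColor(c,cv2.COLOR_RGB2HSV)
    m=((hsv[...,1]<sat)&(hsv[...,2]>val)).astype(np.uint8)*255
    cs,_=cv2.findContours(m,cv2.RETR_EXTERNAL,cv2.CHAIN_APPROX_NONE);n=c.shape[0]/2
    cs=[k for k in cs if cv2.contourArea(k)>8000]
    k=min(cs,key=lambda k:np.hypot(*(np.array(cv2.minAreaRect(k)[0])-n)))
    h=cv2.convexHull(k);f=lambda p:np.array([cx+(p[0]-n+.5)*.25,cy-(p[1]-n+.5)*.25])
    r=cv2.minAreaRect(h);(ex,ey),rr=cv2.minEnclosingCircle(h);e=cv2.fitEllipse(h)
    print(name,'cam',T[:3,3],'tcp',manip.sense()['tcp_pos'],manip.sense()['clock'])
    print(' rect',f(r[0]),np.array(r[1])*.25,'edge ang world',(-r[2])%90,' circ',f((ex,ey)),rr*.5,' ell',f(e[0]),np.array(e[1])*.25)
    o=cv2.cvtColor(c,cv2.COLOR_RGB2BGR);cv2.drawContours(o,[h],-1,(0,0,255),1);cv2.imwrite(f'pics/{name}_o.png',o)
    return im,T
E
python3 - <<'E'
from h import *
measure(16,434.5,284.5,'rb')
E
```

```text
rb cam [432.83 287.56 257.49] tcp [498.59 287.06 136.08] 2.45
 rect [434.75 284.5 ] [83.25 82.75] edge ang world 0.0  circ [434.69 284.47] 84.09103393554688  ell [434.69 284.47] [83.38 83.91]
```

Call:
{"method": "play_rows", "body": {
  "linear": [
    [-0.04,-0.003,0],
    [-0.08,-0.006,0],
    [-0.12,-0.01,0],
    [-0.16,-0.013,0],
    [-0.19,-0.015,0]
  ],
  "roll": [0,0,0,0,0],
  "grip": [0.085,0.085,0.085,0.085,0.085]
}}

```text
clock: 2.95
tcp_pos: [690.5, 271.8, 136.3]
tool_rot: [[-1.0, -0.001, -0.0], [-0.001, 1.0, 0.0], [0.0, 0.0, -1.0]]
contact_force: [-0.3, 0.6, 0.1]
width: 85.3
grip_force: 0.0
```

Call:
{"method": "play_rows", "body": {
  "linear": [
    [0,0,0],
    [0,0,0]
  ],
  "roll": [0,0],
  "grip": [0.085,0.085]
}}

```text
clock: 3.15
tcp_pos: [688.6, 271.8, 135.7]
tool_rot: [[-1.0, -0.001, -0.002], [-0.001, 1.0, -0.0], [0.002, -0.0, -1.0]]
contact_force: [-0.2, 0.3, 0.3]
width: 84.9
grip_force: 0.0
```

Run:
```python
from h import *
measure(16,626,270,'sb')
a=cv2.imread('pics/rb_o.png');b=cv2.imread('pics/sb_o.png');cv2.imwrite('pics/v1.png',cv2.resize(np.hstack([a,b]),(800,400)))
```

```text
sb cam [622.3  272.1  257.07] tcp [688.04 271.86 135.92] 3.2
 rect [626.65 269.51] [80.25 80.25] edge ang world 88.12825500965118  circ [626.5 269.5] 111.06140899658203  ell [624.84 269.91] [ 92.68 132.69]
```

View pics/v1.png

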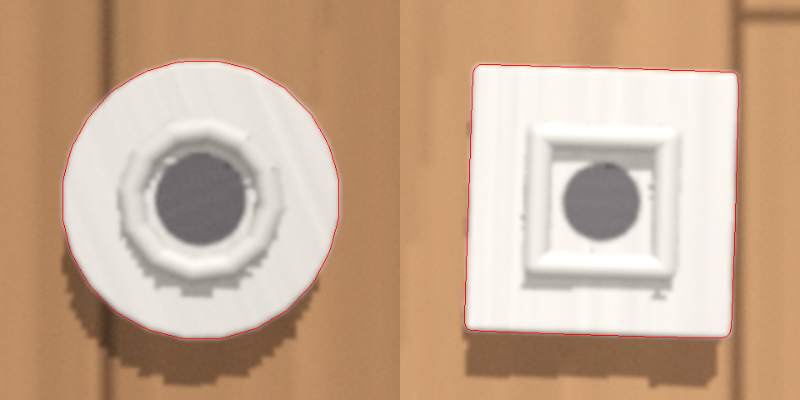

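Both bases are seen cleanly: round (434.7, 284.5), square (626.6, 269.5) with its edges at −1.9°. Next is the square body.

Call:
{"method": "play_rows", "body": {
  "linear": [
    [0.037,-0.03,-0.007],
    [0.074,-0.061,-0.014],
    [0.112,-0.092,-0.02],
    [0.15,-0.122,-0.027],
    [0.187,-0.153,-0.034]
  ],
  "roll": [0,0,0,0,0],
  "grip": [0.085,0.085,0.085,0.085,0.085]
}}

```text
clock: 3.7
tcp_pos: [499.1, 117.8, 170.5]
tool_rot: [[-1.0, -0.002, -0.0], [-0.002, 1.0, 0.0], [0.0, 0.0, -1.0]]
contact_force: [0.4, -0.8, 0.1]
width: 85.1
grip_force: 0.0
```

Call:
{"method": "play_rows", "body": {
  "linear": [
    [0,0,0],
    [0,0,0],
    [0,0,0]
  ],
  "roll": [0,0,0],
  "grip": [0.085,0.085,0.085]
}}

```text
clock: 4.0
tcp_pos: [503.2, 119.1, 170.9]
tool_rot: [[-1.0, -0.001, 0.002], [-0.001, 1.0, 0.001], [-0.002, 0.001, -1.0]]
contact_force: [0.1, 0.5, -0.7]
width: 85.1
grip_force: 0.0
```

Run:
```python
from h import *
for i in range(3): measure(50,438,118,f'qb{i}',sat=60,val=130)
```

```text
qb0 cam [436.47 119.27 292.09] tcp [503.47 119.2  170.63] 4.05
 rect [437.03 115.86] [61.78 61.57] edge ang world 31.607505798339844  circ [437.25 115.75] 85.07428741455078  ell [436.83 115.36] [72.26 93.48]
qb1 cam [436.82 119.39 291.84] tcp [503.56 119.12 170.4 ] 4.1
 rect [437.07 115.86] [61.75 61.61] edge ang world 31.607505798339844  circ [437.   115.88] 85.31747436523438  ell [436.81 117.31] [73.54 88.64]
qb2 cam [436.97 119.35 291.64] tcp [503.53 119.04 170.17] 4.15
 rect [437.06 115.75] [61.78 61.56] edge ang world 31.639785766601562  circ [437.12 115.75] 85.1326675415039  ell [437.25 116.24] [74.23 90.01]
```

View pics/qb2_o.png

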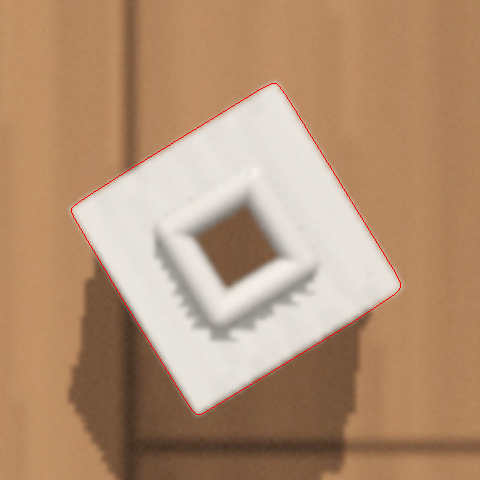

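Call:
{"method": "play_rows", "body": {
  "linear": [
    [0.017,-0.0008,0.01],
    [0.034,-0.0016,0.02],
    [0.05,-0.0024,0.03],
    [0.0665,-0.0033,0.04],
    [0.0665,-0.0033,0.045]
  ],
  "roll": [-0.13,-0.26,-0.39,-0.52,-0.5515],
  "grip": [0.085,0.085,0.085,0.085,0.085]
}}

```text
clock: 4.65
tcp_pos: [434.0, 114.9, 123.8]
tool_rot: [[-0.849, -0.528, -0.004], [-0.528, 0.849, -0.001], [0.003, 0.001, -1.0]]
contact_force: [-0.6, -0.0, -0.2]
width: 84.7
grip_force: 0.0
```

Call:
{"method": "play_rows", "body": {
  "linear": [
    [0,0,0.02],
    [0,0,0.045],
    [0,0,0.07],
    [0,0,0.085],
    [0,0,0.092]
  ],
  "roll": [0,0,0,0,0],
  "grip": [0.085,0.085,0.085,0.085,0.085]
}}

```text
clock: 5.15
tcp_pos: [435.6, 115.0, 31.5]
tool_rot: [[-0.851, -0.525, -0.003], [-0.525, 0.851, -0.001], [0.003, 0.001, -1.0]]
contact_force: [0.6, 0.3, 0.5]
width: 85.1
grip_force: 0.0
```

Call:
{"method": "play_rows", "body": {
  "linear": [
    [0,0,0],
    [0,0,0],
    [0,0,0],
    [0,0,0],
    [0,0,0]
  ],
  "roll": [0,0,0,0,0],
  "grip": [0.085,0.05,0.05,0.05,0.05],
  "squeeze": 50
}}

```text
clock: 5.65
tcp_pos: [437.4, 115.3, 34.3]
tool_rot: [[-0.852, -0.524, 0.002], [-0.524, 0.852, 0.001], [-0.002, -0.0, -1.0]]
contact_force: [0.0, 0.5, 6.0]
width: 59.4
grip_force: 54.6
```

Call:
{"method": "play_rows", "body": {
  "linear": [
    [0,0,-0.015],
    [0,0,-0.035],
    [0,0,-0.055],
    [-0.02,0.0026,-0.06],
    [-0.05,0.0066,-0.06]
  ],
  "roll": [0,0,0,0,0],
  "grip": [0.05,0.05,0.05,0.05,0.05]
}}

```text
clock: 6.15
tcp_pos: [475.4, 146.3, 94.4]
tool_rot: [[-0.852, -0.523, 0.001], [-0.523, 0.852, -0.0], [-0.0, -0.001, -1.0]]
contact_force: [0.1, -0.4, -2.7]
width: 59.4
grip_force: 54.9
```

Call:
{"method": "play_rows", "body": {
  "linear": [
    [-0.035,0.0046,0],
    [-0.07,0.0092,0],
    [-0.105,0.0138,0],
    [-0.14,0.0185,0],
    [-0.165,0.022,0]
  ],
  "roll": [0.1,0.2,0.3,0.4,0.5],
  "grip": [0.05,0.05,0.05,0.05,0.05]
}}

```text
clock: 6.65
tcp_pos: [605.9, 253.2, 93.0]
tool_rot: [[-0.999, -0.048, 0.0], [-0.048, 0.999, 0.0], [-0.0, 0.0, -1.0]]
contact_force: [0.1, -0.2, -1.5]
width: 59.8
grip_force: 54.7
```

Call:
{"method": "play_rows", "body": {
  "linear": [
    [0,0,0],
    [0,0,0],
    [0,0,0]
  ],
  "roll": [0.084,0.084,0.084],
  "grip": [0.05,0.05,0.05]
}}

```text
clock: 6.95
tcp_pos: [603.7, 251.4, 92.7]
tool_rot: [[-1.0, 0.03, -0.001], [0.03, 1.0, -0.001], [0.001, -0.001, -1.0]]
contact_force: [-1.1, -0.1, -1.3]
width: 59.2
grip_force: 54.7
```

Run:
```python
from h import *
s=manip.sense();p=s['tcp_pos'];print(s['joint_pos'],s['width'],s['contact_force'],np.degrees(np.arctan2(s['tool_rot'][1,1],s['tool_rot'][0,1])))
im,T=measure(p[2]+17,p[0],p[1],'h1',sat=60,val=130)
p=manip.sense()['tcp_pos'];print(p)
cv2.imwrite('pics/v2.png',np.hstack([cv2.resize(cv2.imread('pics/h1_o.png'),(400,400)),cv2.imread('pics/h1.png')[:, 120:520]]))
```

```text
[ 0.39  0.51 -0.13  0.93 -0.    0.43] 59.2264191089572 [-1.1  -0.1  -1.33] 88.2603865603029
h1 cam [537.38 253.9  214.13] tcp [603.72 251.35  92.97] 7.0
 rect [593.41 251.48] [64.3  68.49] edge ang world 88.33166253566742  circ [594.43 254.19] 84.1643295288086  ell [595.36 253.2 ] [71.42 85.82]
[603.72 251.35  92.97]
```

View pics/v2.png

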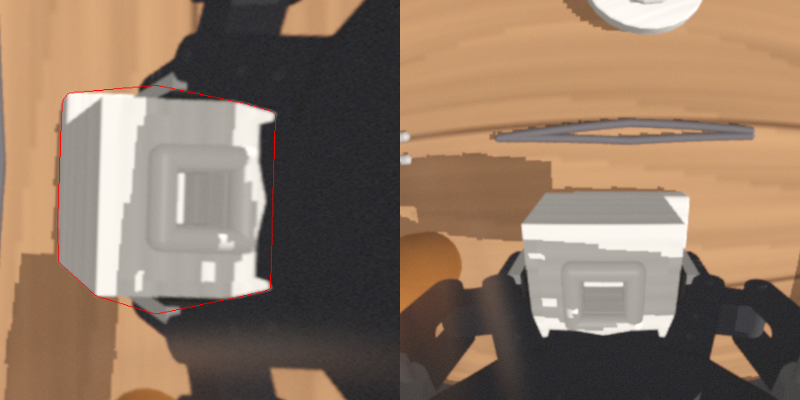

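The held body is square to the grip and sits centred within about 1 mm. I move over the square base, just above the bead, and compare the edges.

Call:
{"method": "play_rows", "body": {
  "linear": [
    [-0.011,0.009,0.005],
    [-0.0225,0.018,0.012],
    [-0.0225,0.018,0.022],
    [-0.0225,0.018,0.03],
    [-0.0225,0.018,0.032]
  ],
  "roll": [0,0,0,0,0],
  "grip": [0.05,0.05,0.05,0.05,0.05]
}}

```text
clock: 7.5
tcp_pos: [625.7, 268.1, 59.6]
tool_rot: [[-0.999, 0.032, -0.003], [0.032, 0.999, -0.001], [0.003, -0.002, -1.0]]
contact_force: [-1.2, 0.2, -2.8]
width: 59.4
grip_force: 54.8
```

Call:
{"method": "play_rows", "body": {
  "linear": [
    [0,0,0],
    [0,0,0],
    [0,0,0]
  ],
  "roll": [0,0,0],
  "grip": [0.05,0.05,0.05]
}}

```text
clock: 7.8
tcp_pos: [627.7, 269.2, 61.9]
tool_rot: [[-0.999, 0.032, 0.001], [0.032, 0.999, 0.0], [-0.001, 0.0, -1.0]]
contact_force: [-1.2, -0.1, -1.5]
width: 59.1
grip_force: 54.8
```

Run:
```python
from h import *
s=manip.sense();p=s['tcp_pos'];print(p,np.degrees(np.arctan2(s['tool_rot'][1,1],s['tool_rot'][0,1])),s['contact_force'])
T=wpose();im=save('wrist','h2')
a=rect(im,16,T,p[0]-20,p[1],50);b=rect(im,p[2]-34.3,T,p[0]-20,p[1],50)
o=np.hstack([a,b]);cv2.imwrite('pics/v3.png',cv2.cvtColor(o,cv2.COLOR_RGB2BGR))
```

```text
[627.74 269.15  61.9 ] 88.14852356930118 [-1.2  -0.12 -1.45]
```

View pics/v3.png

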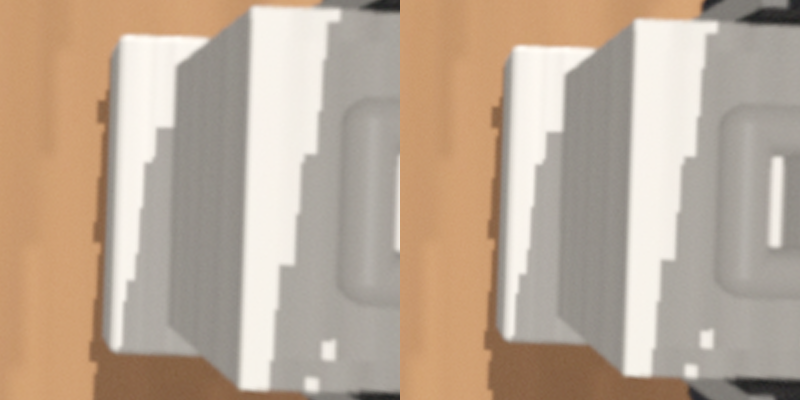

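The edges compare well: the body is about +1.3 mm in x against the base and y is good. I shift it and lower.

Call:
{"method": "play_rows", "body": {
  "linear": [
    [0.0013,0,0],
    [0.0013,0,0.004],
    [0.0013,0,0.008],
    [0.0013,0,0.0105],
    [0.0013,0,0.0105]
  ],
  "roll": [0,0,0,0,0],
  "grip": [0.05,0.05,0.05,0.05,0.05]
}}

```text
clock: 8.35
tcp_pos: [626.1, 269.2, 50.5]
tool_rot: [[-0.999, 0.032, -0.0], [0.032, 0.999, -0.0], [0.0, -0.0, -1.0]]
contact_force: [-0.5, -0.4, -2.0]
width: 59.3
grip_force: 55.0
```

Call:
{"method": "play_rows", "body": {
  "linear": [
    [0,0,0.0005],
    [0,0,0.001],
    [0,0,0.001],
    [0,0,0.001]
  ],
  "roll": [0,0,0,0],
  "grip": [0.05,0.05,0.05,0.05]
}}

```text
clock: 8.75
tcp_pos: [626.1, 269.2, 50.4]
tool_rot: [[-0.999, 0.032, -0.0], [0.032, 0.999, 0.0], [0.0, 0.0, -1.0]]
contact_force: [-3.6, -2.0, 5.9]
width: 59.4
grip_force: 55.6
```

It is seated (50.4 − 34.3 = 16 mm). I release, rise and look at the collar.

Call:
{"method": "play_rows", "body": {
  "linear": [
    [0,0,-0.001],
    [0,0,-0.001],
    [0,0,-0.001],
    [0,0,-0.001]
  ],
  "roll": [0,0,0,0],
  "grip": [0.085,0.085,0.085,0.085]
}}

```text
clock: 9.15
tcp_pos: [626.3, 269.2, 50.7]
tool_rot: [[-0.999, 0.032, 0.0], [0.032, 0.999, -0.0], [-0.0, 0.0, -1.0]]
contact_force: [0.1, 1.0, -0.6]
width: 85.1
grip_force: 0.0
```

Call:
{"method": "play_rows", "body": {
  "linear": [
    [0,0,-0.02],
    [0,0,-0.06],
    [0,0,-0.105],
    [0,0,-0.15],
    [0,0,-0.15]
  ],
  "roll": [0,0,0,0,-0.0326],
  "grip": [0.085,0.085,0.085,0.085,0.085]
}}

```text
clock: 9.65
tcp_pos: [629.9, 270.8, 208.8]
tool_rot: [[-1.0, -0.001, 0.011], [-0.001, 1.0, 0.005], [-0.011, 0.005, -1.0]]
contact_force: [0.4, 1.2, 0.4]
width: 84.7
grip_force: 0.0
```

Call:
{"method": "play_rows", "body": {
  "linear": [
    [-0.01,-0.045,0],
    [-0.02,-0.09,0],
    [-0.03,-0.135,0],
    [-0.04,-0.18,0],
    [-0.05,-0.225,0]
  ],
  "roll": [0,0,0,0,0],
  "grip": [0.085,0.085,0.085,0.085,0.085]
}}

```text
clock: 10.15
tcp_pos: [676.5, 42.5, 200.8]
tool_rot: [[-1.0, -0.001, 0.0], [-0.001, 1.0, 0.0], [-0.0, 0.0, -1.0]]
contact_force: [0.5, -0.1, 0.4]
width: 85.0
grip_force: 0.0
```

Call:
{"method": "play_rows", "body": {
  "linear": [
    [-0.01,-0.045,0.003],
    [-0.02,-0.09,0.01],
    [-0.03,-0.135,0.022],
    [-0.036,-0.155,0.034],
    [-0.036,-0.155,0.034]
  ],
  "roll": [0,0,0,0,0],
  "grip": [0.085,0.085,0.085,0.085,0.085]
}}

```text
clock: 10.65
tcp_pos: [711.5, -113.9, 164.0]
tool_rot: [[-1.0, 0.004, -0.003], [0.004, 1.0, 0.0], [0.003, 0.0, -1.0]]
contact_force: [-1.5, -0.1, -0.5]
width: 84.9
grip_force: 0.0
```

Call:
{"method": "play_rows", "body": {
  "linear": [
    [0,0,0],
    [0,0,0],
    [0,0,0]
  ],
  "roll": [0,0,0],
  "grip": [0.085,0.085,0.085]
}}

```text
clock: 10.95
tcp_pos: [712.7, -109.1, 167.6]
tool_rot: [[-1.0, -0.002, 0.001], [-0.002, 1.0, 0.0], [-0.001, 0.0, -1.0]]
contact_force: [-0.0, -0.5, 0.2]
width: 84.9
grip_force: 0.0
```

Run:
```python
from h import *
for i in range(2): measure(46,648,-111,f'qc{i}',sat=60,val=130)
```

```text
qc0 cam [ 646.07 -108.91  288.85] tcp [ 712.65 -109.22  167.61] 11.0
 rect [ 648.34 -110.76] [47.83 47.73] edge ang world 30.113727569580078  circ [ 648.16 -110.79] 65.06576538085938  ell [ 648.42 -110.74] [57.68 66.48]
qc1 cam [ 646.03 -109.02  288.84] tcp [ 712.62 -109.4   167.55] 11.05
 rect [ 648.26 -110.76] [47.82 47.69] edge ang world 30.211322784423828  circ [ 648.2  -110.82] 65.01338195800781  ell [ 647.89 -110.85] [57.36 66.87]
```

View pics/qc1_o.png

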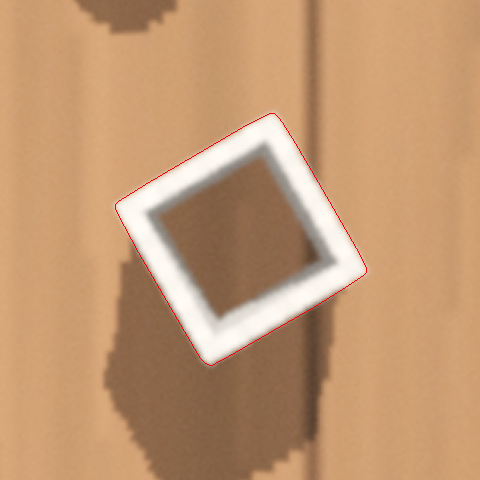

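Collar: centre (648.3, −110.8), edges at 30.2°. I grasp it.

Call:
{"method": "play_rows", "body": {
  "linear": [
    [0.016,-0.0004,0.01],
    [0.032,-0.0008,0.02],
    [0.048,-0.0012,0.03],
    [0.0643,-0.0015,0.04],
    [0.0643,-0.0015,0.045]
  ],
  "roll": [-0.13,-0.26,-0.39,-0.5,-0.526],
  "grip": [0.085,0.085,0.085,0.085,0.085]
}}

```text
clock: 11.55
tcp_pos: [645.8, -111.5, 121.3]
tool_rot: [[-0.864, -0.504, -0.002], [-0.504, 0.864, 0.0], [0.002, 0.001, -1.0]]
contact_force: [0.6, -0.4, -0.6]
width: 84.7
grip_force: 0.0
```

Call:
{"method": "play_rows", "body": {
  "linear": [
    [0,0,0.02],
    [0,0,0.045],
    [0,0,0.07],
    [0,0,0.085],
    [0,0,0.09]
  ],
  "roll": [0,0,0,0,0],
  "grip": [0.085,0.085,0.085,0.085,0.085]
}}

```text
clock: 12.05
tcp_pos: [647.5, -111.7, 30.2]
tool_rot: [[-0.865, -0.502, -0.002], [-0.502, 0.865, 0.0], [0.002, 0.001, -1.0]]
contact_force: [-0.6, -0.9, 0.6]
width: 85.2
grip_force: 0.0
```

Call:
{"method": "play_rows", "body": {
  "linear": [
    [0,0,0],
    [0,0,0],
    [0,0,0],
    [0,0,0],
    [0,0,0]
  ],
  "roll": [0,0,0,0,0],
  "grip": [0.085,0.085,0.036,0.036,0.036]
}}

```text
clock: 12.55
tcp_pos: [648.6, -112.4, 32.8]
tool_rot: [[-0.865, -0.502, 0.001], [-0.502, 0.865, -0.0], [-0.001, -0.001, -1.0]]
contact_force: [2.5, -0.5, 1.2]
width: 45.8
grip_force: 51.5
```

Call:
{"method": "play_rows", "body": {
  "linear": [
    [0,0,0],
    [0,0,0],
    [0,0,0]
  ],
  "roll": [0,0,0],
  "grip": [0.036,0.036,0.036]
}}

```text
clock: 12.85
tcp_pos: [648.7, -112.4, 32.8]
tool_rot: [[-0.865, -0.502, 0.002], [-0.502, 0.865, -0.0], [-0.001, -0.001, -1.0]]
contact_force: [-0.4, 1.6, 5.6]
width: 45.4
grip_force: 51.9
```

Call:
{"method": "play_rows", "body": {
  "linear": [
    [0,0,-0.015],
    [0,0,-0.05],
    [0,0,-0.085],
    [0,0,-0.12],
    [0,0,-0.15]
  ],
  "roll": [0,0.14,0.28,0.42,0.559],
  "grip": [0.036,0.036,0.036,0.036,0.036]
}}

```text
clock: 13.35
tcp_pos: [648.1, -112.3, 184.5]
tool_rot: [[-0.999, 0.039, 0.001], [0.039, 0.999, -0.0], [-0.001, -0.0, -1.0]]
contact_force: [1.5, -0.5, -1.0]
width: 45.2
grip_force: 51.4
```

Call:
{"method": "play_rows", "body": {
  "linear": [
    [0.01,0.02,0],
    [0.026,0.052,0],
    [0.046,0.09,0],
    [0.066,0.13,0],
    [0.0855,0.1673,0]
  ],
  "roll": [0,0,0,0,0],
  "grip": [0.036,0.036,0.036,0.036,0.036]
}}

```text
clock: 13.85
tcp_pos: [566.9, 59.0, 182.4]
tool_rot: [[-0.999, 0.033, -0.0], [0.033, 0.999, 0.0], [0.0, 0.0, -1.0]]
contact_force: [0.7, 0.2, -1.1]
width: 45.2
grip_force: 51.4
```

Call:
{"method": "play_rows", "body": {
  "linear": [
    [-0.008,0.042,0],
    [-0.016,0.085,0],
    [-0.024,0.128,0],
    [-0.032,0.17,0],
    [-0.0393,0.2054,0]
  ],
  "roll": [0,0,0,0,0],
  "grip": [0.036,0.036,0.036,0.036,0.036]
}}

```text
clock: 14.35
tcp_pos: [613.9, 264.0, 182.5]
tool_rot: [[-0.999, 0.032, 0.0], [0.032, 0.999, 0.0], [-0.0, 0.0, -1.0]]
contact_force: [1.2, -0.5, -0.7]
width: 45.3
grip_force: 51.4
```

Call:
{"method": "play_rows", "body": {
  "linear": [
    [0,0,0],
    [-0.006,0.004,0.02],
    [-0.012,0.007,0.045],
    [-0.012,0.007,0.06],
    [-0.012,0.007,0.06]
  ],
  "roll": [0,0,0,0,0],
  "grip": [0.036,0.036,0.036,0.036,0.036]
}}

```text
clock: 14.85
tcp_pos: [624.1, 266.9, 119.2]
tool_rot: [[-0.999, 0.033, -0.005], [0.033, 0.999, -0.002], [0.005, -0.003, -1.0]]
contact_force: [-1.3, -0.4, -0.7]
width: 45.5
grip_force: 51.6
```

Call:
{"method": "play_rows", "body": {
  "linear": [
    [0,0,0.006],
    [0,0,0.01],
    [0,0,0.01],
    [0,0,0.01]
  ],
  "roll": [0,0,0,0],
  "grip": [0.036,0.036,0.036,0.036]
}}

```text
clock: 15.25
tcp_pos: [626.5, 268.3, 112.5]
tool_rot: [[-0.999, 0.033, 0.001], [0.033, 0.999, 0.0], [-0.001, 0.0, -1.0]]
contact_force: [-0.1, -0.4, -1.4]
width: 45.4
grip_force: 51.6
```

```bash
cat >> h.py <<'E'
def pair(z1,g,name,half=50,off=-20):
    """views of plane z1 (left) and of the held part's underside (right), g = TCP z at grasp - underside"""
    s=manip.sense();p=s['tcp_pos'];print('tcp',p,'yang',np.degrees(np.arctan2(s['tool_rot'][1,1],s['tool_rot'][0,1])),s['contact_force'],s['clock'],s['width'])
    T=wpose();im=save('wrist',name+'_w')
    o=np.hstack([rect(im,z,T,p[0]+off,p[1],half,half/200) for z in (z1,p[2]-g)]);cv2.imwrite(f'pics/{name}.png',cv2.cvtColor(o,cv2.COLOR_RGB2BGR))
E
python3 -c "
from h import *
pair(66,32.8,'v4',40)"
```

```text
tcp [626.51 268.34 112.52] yang 88.12110853263403 [-0.11 -0.37 -1.44] 15.25 45.3850523756509
```

View pics/v4.png

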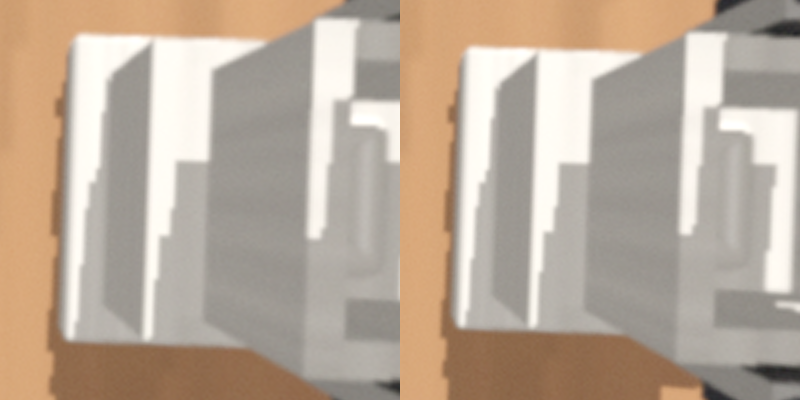

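Call:
{"method": "play_rows", "body": {
  "linear": [
    [0.001,0.0008,0],
    [0.001,0.0008,0.004],
    [0.001,0.0008,0.008],
    [0.001,0.0008,0.012],
    [0.001,0.0008,0.012]
  ],
  "roll": [0,0,0,0,0],
  "grip": [0.036,0.036,0.036,0.036,0.036]
}}

```text
clock: 15.8
tcp_pos: [625.1, 269.1, 99.2]
tool_rot: [[-0.999, 0.033, -0.001], [0.033, 0.999, -0.0], [0.0, -0.0, -1.0]]
contact_force: [-0.7, 0.2, -2.1]
width: 45.6
grip_force: 51.8
```

Call:
{"method": "play_rows", "body": {
  "linear": [
    [0,0,0.001],
    [0,0,0.002],
    [0,0,0.002],
    [0,0,0.002]
  ],
  "roll": [0,0,0,0],
  "grip": [0.036,0.036,0.036,0.036]
}}

```text
clock: 16.2
tcp_pos: [625.3, 269.1, 98.8]
tool_rot: [[-0.999, 0.033, 0.0], [0.033, 0.999, 0.0], [-0.0, 0.0, -1.0]]
contact_force: [-1.6, -0.9, 5.4]
width: 45.0
grip_force: 52.4
```

Seated at 66.0. I release and go to the round body.

Call:
{"method": "play_rows", "body": {
  "linear": [
    [0,0,-0.001],
    [0,0,-0.002],
    [0,0,-0.002],
    [0,0,-0.002]
  ],
  "roll": [0,0,0,0],
  "grip": [0.085,0.085,0.085,0.085]
}}

```text
clock: 16.6
tcp_pos: [625.4, 269.2, 99.7]
tool_rot: [[-0.999, 0.033, -0.0], [0.033, 0.999, -0.0], [0.0, -0.0, -1.0]]
contact_force: [0.6, 0.4, -0.8]
width: 84.7
grip_force: 0.0
```

Call:
{"method": "play_rows", "body": {
  "linear": [
    [0,0,-0.02],
    [0,0,-0.05],
    [0,0,-0.08],
    [0,0,-0.1],
    [0,0,-0.1]
  ],
  "roll": [0,0,0,0,-0.0326],
  "grip": [0.085,0.085,0.085,0.085,0.085]
}}

```text
clock: 17.1
tcp_pos: [627.2, 270.0, 203.8]
tool_rot: [[-1.0, -0.001, 0.005], [-0.0, 1.0, 0.002], [-0.005, 0.002, -1.0]]
contact_force: [0.5, -0.8, 0.2]
width: 85.1
grip_force: 0.0
```

Call:
{"method": "play_rows", "body": {
  "linear": [
    [0.014,-0.044,0],
    [0.028,-0.088,0],
    [0.042,-0.132,0],
    [0.056,-0.176,0],
    [0.07,-0.22,0]
  ],
  "roll": [0,0,0,0,0],
  "grip": [0.085,0.085,0.085,0.085,0.085]
}}

```text
clock: 17.6
tcp_pos: [554.5, 47.6, 199.8]
tool_rot: [[-1.0, -0.0, 0.0], [-0.0, 1.0, -0.0], [-0.0, -0.0, -1.0]]
contact_force: [0.0, -0.8, 0.7]
width: 84.8
grip_force: 0.0
```

Call:
{"method": "play_rows", "body": {
  "linear": [
    [0.014,-0.044,0.005],
    [0.028,-0.088,0.011],
    [0.042,-0.132,0.018],
    [0.053,-0.167,0.025],
    [0.053,-0.167,0.025]
  ],
  "roll": [0,0,0,0,0],
  "grip": [0.085,0.085,0.085,0.085,0.085]
}}

```text
clock: 18.1
tcp_pos: [500.2, -121.3, 174.0]
tool_rot: [[-1.0, 0.006, -0.002], [0.006, 1.0, -0.001], [0.002, -0.001, -1.0]]
contact_force: [0.8, 0.5, -0.4]
width: 85.0
grip_force: 0.0
```

Call:
{"method": "play_rows", "body": {
  "linear": [
    [0,0,0],
    [0,0,0],
    [0,0,0]
  ],
  "roll": [0,0,0],
  "grip": [0.085,0.085,0.085]
}}

```text
clock: 18.4
tcp_pos: [502.9, -116.8, 175.0]
tool_rot: [[-1.0, -0.002, 0.001], [-0.002, 1.0, 0.0], [-0.001, 0.0, -1.0]]
contact_force: [-0.1, -0.1, -0.3]
width: 85.6
grip_force: 0.0
```

Run:
```python
from h import *
for i in range(2): measure(50,437,-118,f'ro{i}',sat=60,val=130)
save('top','top1')
a=cv2.imread('pics/ro1_o.png');b=cv2.imread('pics/top1.png')[100:260,140:340]
cv2.imwrite('pics/v5.png',np.hstack([cv2.resize(a,(400,400)),cv2.resize(b,(400,320))[:400] if 0 else cv2.copyMakeBorder(cv2.resize(b,(400,320)),0,80,0,0,0)]))
```

```text
ro0 cam [ 436.34 -116.55  296.28] tcp [ 502.89 -116.77  175.01] 18.45
 rect [ 434.74 -116.57] [64.27 63.64] edge ang world 12.52880859375  circ [ 434.54 -116.59] 64.8908920288086  ell [ 434.64 -116.64] [63.96 64.75]
ro1 cam [ 436.33 -116.54  296.27] tcp [ 502.77 -116.83  174.97] 18.5
 rect [ 434.76 -116.55] [64.27 63.62] edge ang world 12.804267883300781  circ [ 434.61 -116.58] 64.95514678955078  ell [ 434.69 -116.64] [63.97 64.85]
```

View pics/v5.png

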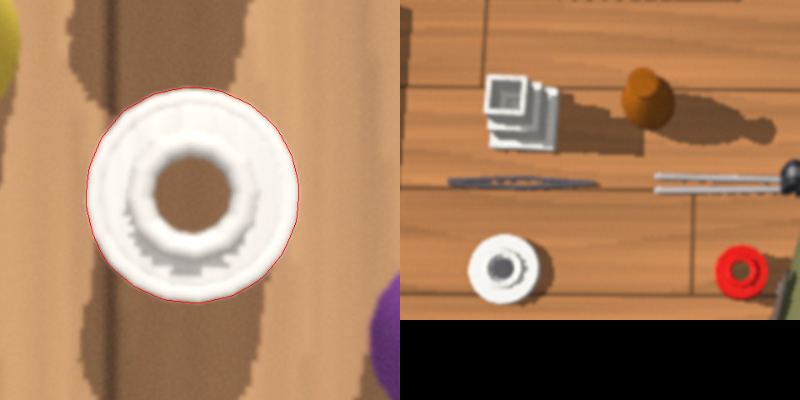

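Square mould looks right from above. The round body measures (434.7, −116.6), so I grasp it.

Call:
{"method": "play_rows", "body": {
  "linear": [
    [0.017,0,0.01],
    [0.034,0,0.02],
    [0.051,0,0.03],
    [0.068,0.0002,0.04],
    [0.068,0.0002,0.05]
  ],
  "roll": [0,0,0,0,0],
  "grip": [0.085,0.085,0.085,0.085,0.085]
}}

```text
clock: 19.05
tcp_pos: [432.4, -116.9, 124.2]
tool_rot: [[-1.0, -0.0, -0.002], [-0.0, 1.0, 0.0], [0.002, 0.0, -1.0]]
contact_force: [0.3, 0.9, 0.6]
width: 85.1
grip_force: 0.0
```

Call:
{"method": "play_rows", "body": {
  "linear": [
    [0,0,0.02],
    [0,0,0.045],
    [0,0,0.07],
    [0,0,0.085],
    [0,0,0.092]
  ],
  "roll": [0,0,0,0,0],
  "grip": [0.085,0.085,0.085,0.085,0.085]
}}

```text
clock: 19.55
tcp_pos: [434.3, -117.1, 31.4]
tool_rot: [[-1.0, -0.001, -0.001], [-0.001, 1.0, 0.0], [0.001, 0.0, -1.0]]
contact_force: [0.1, -0.3, -0.2]
width: 84.9
grip_force: 0.0
```

Call:
{"method": "play_rows", "body": {
  "linear": [
    [0,0,0],
    [0,0,0],
    [0,0,0],
    [0,0,0],
    [0,0,0]
  ],
  "roll": [0,0,0,0,0],
  "grip": [0.085,0.085,0.054,0.054,0.054]
}}

```text
clock: 20.05
tcp_pos: [435.3, -117.8, 34.2]
tool_rot: [[-1.0, 0.0, 0.002], [0.0, 1.0, -0.0], [-0.002, -0.0, -1.0]]
contact_force: [-1.7, 1.8, 8.1]
width: 63.6
grip_force: 53.2
```

Call:
{"method": "play_rows", "body": {
  "linear": [
    [0,0,0],
    [0,0,0],
    [0,0,0]
  ],
  "roll": [0,0,0],
  "grip": [0.054,0.054,0.054]
}}

```text
clock: 20.35
tcp_pos: [435.3, -117.8, 34.2]
tool_rot: [[-1.0, 0.0, 0.002], [0.0, 1.0, -0.0], [-0.002, -0.0, -1.0]]
contact_force: [-1.1, 1.8, 6.5]
width: 64.0
grip_force: 53.2
```

Call:
{"method": "play_rows", "body": {
  "linear": [
    [0,0,-0.015],
    [0,0,-0.04],
    [0,0,-0.065],
    [0,0,-0.09],
    [0,0.01,-0.1]
  ],
  "roll": [0,0,0,0,0],
  "grip": [0.054,0.054,0.054,0.054,0.054]
}}

```text
clock: 20.85
tcp_pos: [435.9, -108.4, 135.5]
tool_rot: [[-1.0, 0.002, 0.004], [0.002, 1.0, -0.001], [-0.004, -0.001, -1.0]]
contact_force: [0.2, -0.8, -2.1]
width: 63.6
grip_force: 55.5
```

Call:
{"method": "play_rows", "body": {
  "linear": [
    [0,0.03,0],
    [0,0.07,0],
    [0,0.115,0],
    [0,0.16,0],
    [0,0.205,0]
  ],
  "roll": [0,0,0,0,0],
  "grip": [0.054,0.054,0.054,0.054,0.054]
}}

```text
clock: 21.35
tcp_pos: [433.5, 99.5, 132.5]
tool_rot: [[-1.0, 0.0, -0.0], [0.0, 1.0, 0.0], [0.0, 0.0, -1.0]]
contact_force: [-0.3, -0.0, -0.7]
width: 63.8
grip_force: 55.5
```

Call:
{"method": "play_rows", "body": {
  "linear": [
    [0,0.045,0],
    [0,0.09,0],
    [0,0.13,0],
    [0,0.165,0.005],
    [0,0.187,0.02]
  ],
  "roll": [0,0,0,0,0],
  "grip": [0.054,0.054,0.054,0.054,0.054]
}}

```text
clock: 21.85
tcp_pos: [434.5, 288.2, 113.4]
tool_rot: [[-1.0, -0.002, 0.002], [-0.002, 1.0, 0.002], [-0.002, 0.002, -1.0]]
contact_force: [-0.6, -0.9, -1.4]
width: 63.6
grip_force: 55.6
```

Call:
{"method": "play_rows", "body": {
  "linear": [
    [0,0,0.02],
    [0,0,0.04],
    [0,0,0.052],
    [0,0,0.052],
    [0,0,0.052]
  ],
  "roll": [0,0,0,0,0],
  "grip": [0.054,0.054,0.054,0.054,0.054]
}}

```text
clock: 22.35
tcp_pos: [434.2, 284.4, 60.9]
tool_rot: [[-1.0, 0.0, -0.0], [0.0, 1.0, -0.0], [0.0, -0.0, -1.0]]
contact_force: [-0.9, -0.3, -1.9]
width: 63.4
grip_force: 55.6
```

Call:
{"method": "play_rows", "body": {
  "linear": [
    [0,0,0],
    [0,0,0]
  ],
  "roll": [0,0],
  "grip": [0.054,0.054]
}}

```text
clock: 22.55
tcp_pos: [435.1, 284.7, 61.8]
tool_rot: [[-1.0, 0.0, 0.002], [0.0, 1.0, 0.001], [-0.002, 0.001, -1.0]]
contact_force: [0.6, 0.5, -2.0]
width: 63.4
grip_force: 55.6
```

```bash
python3 -c "
from h import *
pair(16,34.2,'v6',40)"
```

```text
tcp [435.08 284.71  61.82] yang 89.97375957692883 [ 0.57  0.53 -2.02] 22.55 63.431616685264316
```

View pics/v6.png

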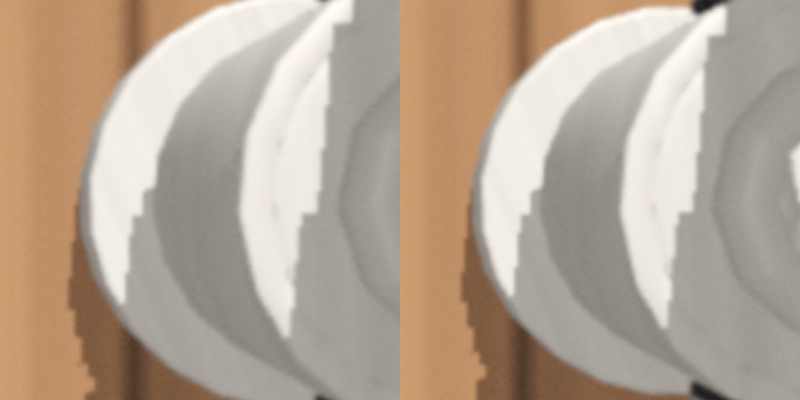

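Offsets are below 0.5 mm, so I lower it.

Call:
{"method": "play_rows", "body": {
  "linear": [
    [0.0004,0.0003,0.002],
    [0.0004,0.0003,0.005],
    [0.0004,0.0003,0.008],
    [0.0004,0.0003,0.0105],
    [0.0004,0.0003,0.0105]
  ],
  "roll": [0,0,0,0,0],
  "grip": [0.054,0.054,0.054,0.054,0.054]
}}

```text
clock: 23.1
tcp_pos: [433.7, 284.6, 50.2]
tool_rot: [[-1.0, 0.0, -0.0], [0.0, 1.0, -0.0], [0.0, -0.0, -1.0]]
contact_force: [-1.3, -1.3, 1.5]
width: 63.5
grip_force: 55.8
```

Call:
{"method": "play_rows", "body": {
  "linear": [
    [0,0,0.0007],
    [0,0,0.0015],
    [0,0,0.0015],
    [0,0,0.0015]
  ],
  "roll": [0,0,0,0],
  "grip": [0.054,0.054,0.054,0.054]
}}

```text
clock: 23.5
tcp_pos: [433.7, 284.6, 50.1]
tool_rot: [[-1.0, 0.0, 0.0], [0.0, 1.0, -0.0], [-0.0, -0.0, -1.0]]
contact_force: [-6.4, -3.5, 17.2]
width: 63.5
grip_force: 57.3
```

Home. Release and go to the shoulder.

Call:
{"method": "play_rows", "body": {
  "linear": [
    [0,0,-0.001],
    [0,0,-0.002],
    [0,0,-0.002],
    [0,0,-0.002]
  ],
  "roll": [0,0,0,0],
  "grip": [0.085,0.085,0.085,0.085]
}}

```text
clock: 23.9
tcp_pos: [434.0, 284.7, 50.6]
tool_rot: [[-1.0, 0.0, -0.0], [0.0, 1.0, 0.0], [0.0, 0.0, -1.0]]
contact_force: [-0.5, 0.3, -0.6]
width: 85.1
grip_force: 0.0
```

Call:
{"method": "play_rows", "body": {
  "linear": [
    [0,0,-0.02],
    [0,0,-0.06],
    [0,0,-0.1],
    [0,0,-0.125],
    [-0.005,-0.03,-0.125]
  ],
  "roll": [0,0,0,0,0],
  "grip": [0.085,0.085,0.085,0.085,0.085]
}}

```text
clock: 24.4
tcp_pos: [441.5, 258.0, 179.9]
tool_rot: [[-1.0, -0.003, 0.006], [-0.003, 1.0, 0.005], [-0.007, 0.005, -1.0]]
contact_force: [1.0, -1.0, -1.1]
width: 85.2
grip_force: 0.0
```

Call:
{"method": "play_rows", "body": {
  "linear": [
    [-0.007,-0.049,0],
    [-0.014,-0.098,0],
    [-0.021,-0.147,0],
    [-0.028,-0.196,0],
    [-0.035,-0.245,0]
  ],
  "roll": [0,0,0,0,0],
  "grip": [0.085,0.085,0.085,0.085,0.085]
}}

```text
clock: 24.9
tcp_pos: [473.9, 7.8, 175.8]
tool_rot: [[-1.0, -0.0, 0.0], [-0.0, 1.0, 0.0], [-0.0, 0.0, -1.0]]
contact_force: [1.1, 0.4, -0.7]
width: 84.8
grip_force: 0.0
```

Call:
{"method": "play_rows", "body": {
  "linear": [
    [-0.007,-0.049,0],
    [-0.014,-0.098,0],
    [-0.021,-0.147,0],
    [-0.028,-0.196,0],
    [-0.035,-0.245,0]
  ],
  "roll": [0,0,0,0,0],
  "grip": [0.085,0.085,0.085,0.085,0.085]
}}

```text
clock: 25.4
tcp_pos: [508.8, -237.5, 175.6]
tool_rot: [[-1.0, 0.0, 0.0], [0.0, 1.0, 0.0], [-0.0, 0.0, -1.0]]
contact_force: [1.2, 1.4, -0.1]
width: 85.1
grip_force: 0.0
```

Call:
{"method": "play_rows", "body": {
  "linear": [
    [-0.007,-0.04,0.003],
    [-0.015,-0.08,0.009],
    [-0.015,-0.08,0.009],
    [-0.015,-0.08,0.009],
    [-0.015,-0.08,0.009]
  ],
  "roll": [0,0,0,0,0],
  "grip": [0.085,0.085,0.085,0.085,0.085]
}}

```text
clock: 25.9
tcp_pos: [523.5, -314.4, 166.5]
tool_rot: [[-1.0, -0.0, -0.001], [-0.0, 1.0, 0.001], [0.001, 0.001, -1.0]]
contact_force: [0.5, 0.3, 0.3]
width: 84.7
grip_force: 0.0
```

Run:
```python
from h import *
for i in range(2): measure(46,459,-316,f'rs{i}',sat=60,val=130)
```

```text
rs0 cam [ 457.07 -314.15  287.85] tcp [ 523.68 -314.14  166.81] 25.95
 rect [ 457.38 -313.86] [54.07 53.83] edge ang world 88.15238976478577  circ [ 457.48 -313.88] 54.685646057128906  ell [ 457.4  -313.94] [53.98 54.44]
rs1 cam [ 457.23 -313.91  288.13] tcp [ 523.8  -314.07  166.97] 26.0
 rect [ 457.38 -314.  ] [53.75 54.  ] edge ang world 0.0  circ [ 457.55 -313.88] 54.670169830322266  ell [ 457.47 -313.92] [53.99 54.46]
```

Call:
{"method": "play_rows", "body": {
  "linear": [
    [0.017,0,0.01],
    [0.034,0,0.02],
    [0.051,0,0.03],
    [0.0663,0,0.04],
    [0.0663,0,0.05]
  ],
  "roll": [0,0,0,0,0],
  "grip": [0.085,0.085,0.085,0.085,0.085]
}}

```text
clock: 26.5
tcp_pos: [456.1, -314.1, 116.8]
tool_rot: [[-1.0, -0.0, -0.001], [-0.0, 1.0, 0.0], [0.001, 0.0, -1.0]]
contact_force: [1.4, -0.9, -0.4]
width: 85.2
grip_force: 0.0
```

Call:
{"method": "play_rows", "body": {
  "linear": [
    [0,0,0.02],
    [0,0,0.045],
    [0,0,0.065],
    [0,0,0.08],
    [0,0,0.085]
  ],
  "roll": [0,0,0,0,0],
  "grip": [0.085,0.085,0.085,0.085,0.085]
}}

```text
clock: 27.0
tcp_pos: [457.4, -314.1, 30.3]
tool_rot: [[-1.0, -0.001, -0.001], [-0.001, 1.0, 0.001], [0.001, 0.001, -1.0]]
contact_force: [0.1, -0.3, -0.5]
width: 85.0
grip_force: 0.0
```

Call:
{"method": "play_rows", "body": {
  "linear": [
    [0,0,0],
    [0,0,0],
    [0,0,0],
    [0,0,0],
    [0,0,0]
  ],
  "roll": [0,0,0,0,0],
  "grip": [0.085,0.085,0.044,0.044,0.044]
}}

```text
clock: 27.5
tcp_pos: [458.2, -315.7, 32.9]
tool_rot: [[-1.0, 0.0, 0.001], [0.0, 1.0, -0.001], [-0.001, -0.001, -1.0]]
contact_force: [-0.5, 1.5, 6.5]
width: 52.3
grip_force: 52.2
```

Call:
{"method": "play_rows", "body": {
  "linear": [
    [0,0,0],
    [0,0,0],
    [0,0,0]
  ],
  "roll": [0,0,0],
  "grip": [0.044,0.044,0.044]
}}

```text
clock: 27.8
tcp_pos: [458.2, -315.7, 32.9]
tool_rot: [[-1.0, 0.0, 0.002], [0.0, 1.0, -0.001], [-0.002, -0.001, -1.0]]
contact_force: [-0.2, 1.9, 4.8]
width: 52.4
grip_force: 52.2
```

Call:
{"method": "play_rows", "body": {
  "linear": [
    [0,0,-0.015],
    [0,0,-0.045],
    [0,0,-0.08],
    [0,0,-0.11],
    [0,0.01,-0.12]
  ],
  "roll": [0,0,0,0,0],
  "grip": [0.044,0.044,0.044,0.044,0.044]
}}

```text
clock: 28.3
tcp_pos: [459.3, -307.0, 155.2]
tool_rot: [[-1.0, 0.001, 0.005], [0.001, 1.0, -0.003], [-0.005, -0.003, -1.0]]
contact_force: [-0.5, 0.1, -0.7]
width: 52.0
grip_force: 52.9
```

Call:
{"method": "play_rows", "body": {
  "linear": [
    [0.001,0.03,0],
    [0.003,0.07,0],
    [0.005,0.115,0],
    [0.007,0.16,0],
    [0.009,0.205,0]
  ],
  "roll": [0,0,0,0,0],
  "grip": [0.044,0.044,0.044,0.044,0.044]
}}

```text
clock: 28.8
tcp_pos: [447.2, -98.1, 150.7]
tool_rot: [[-1.0, 0.001, -0.001], [0.001, 1.0, 0.001], [0.001, 0.001, -1.0]]
contact_force: [0.5, 0.4, -1.3]
width: 52.3
grip_force: 52.9
```

Call:
{"method": "play_rows", "body": {
  "linear": [
    [0.002,0.045,0],
    [0.004,0.09,0],
    [0.006,0.135,0],
    [0.008,0.18,0],
    [0.01,0.225,0]
  ],
  "roll": [0,0,0,0,0],
  "grip": [0.044,0.044,0.044,0.044,0.044]
}}

```text
clock: 29.3
tcp_pos: [437.0, 126.6, 150.9]
tool_rot: [[-1.0, -0.0, -0.001], [-0.0, 1.0, -0.0], [0.001, -0.0, -1.0]]
contact_force: [1.6, -1.1, -2.0]
width: 52.3
grip_force: 52.9
```

Call:
{"method": "play_rows", "body": {
  "linear": [
    [0.002,0.045,0],
    [0.003,0.085,0],
    [0.004,0.12,0],
    [0.005,0.145,0.005],
    [0.005,0.16,0.015]
  ],
  "roll": [0,0,0,0,0],
  "grip": [0.044,0.044,0.044,0.044,0.044]
}}

```text
clock: 29.8
tcp_pos: [432.9, 286.9, 136.1]
tool_rot: [[-1.0, -0.002, 0.0], [-0.002, 1.0, 0.001], [-0.0, 0.001, -1.0]]
contact_force: [0.9, -0.5, -1.5]
width: 51.9
grip_force: 52.9
```

Call:
{"method": "play_rows", "body": {
  "linear": [
    [0,0,0.015],
    [0,0,0.024],
    [0,0,0.024],
    [0,0,0.024],
    [0,0,0.024]
  ],
  "roll": [0,0,0,0,0],
  "grip": [0.044,0.044,0.044,0.044,0.044]
}}

```text
clock: 30.3
tcp_pos: [434.0, 284.4, 113.3]
tool_rot: [[-1.0, 0.001, 0.001], [0.001, 1.0, 0.0], [-0.001, 0.0, -1.0]]
contact_force: [-0.0, -0.8, -2.3]
width: 52.1
grip_force: 52.9
```

```bash
python3 -c "
from h import *
pair(66,32.9,'v7',40)"
```

```text
tcp [434.01 284.36 113.26] yang 89.94092956627658 [-0.03 -0.84 -2.34] 30.3 52.09401884297013
```

View pics/v7.png

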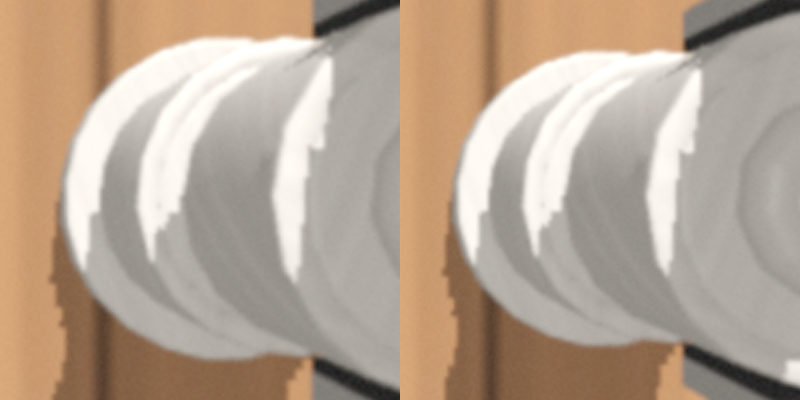

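Call:
{"method": "play_rows", "body": {
  "linear": [
    [0.0006,0.0003,0.003],
    [0.0006,0.0003,0.006],
    [0.0006,0.0003,0.01],
    [0.0006,0.0003,0.013],
    [0.0006,0.0003,0.013]
  ],
  "roll": [0,0,0,0,0],
  "grip": [0.044,0.044,0.044,0.044,0.044]
}}

```text
clock: 30.85
tcp_pos: [432.7, 284.8, 99.2]
tool_rot: [[-1.0, 0.0, -0.001], [0.0, 1.0, -0.0], [0.001, -0.0, -1.0]]
contact_force: [-0.3, -0.1, -1.8]
width: 52.1
grip_force: 53.0
```

Call:
{"method": "play_rows", "body": {
  "linear": [
    [0,0,0.0007],
    [0,0,0.0015],
    [0,0,0.0015],
    [0,0,0.0015]
  ],
  "roll": [0,0,0,0],
  "grip": [0.044,0.044,0.044,0.044]
}}

```text
clock: 31.25
tcp_pos: [433.0, 285.0, 98.9]
tool_rot: [[-1.0, 0.0, 0.0], [0.0, 1.0, 0.0], [-0.0, 0.0, -1.0]]
contact_force: [-2.6, -1.5, 5.1]
width: 52.4
grip_force: 53.5
```

Call:
{"method": "play_rows", "body": {
  "linear": [
    [0,0,-0.001],
    [0,0,-0.002],
    [0,0,-0.002],
    [0,0,-0.002]
  ],
  "roll": [0,0,0,0],
  "grip": [0.085,0.085,0.085,0.085]
}}

```text
clock: 31.65
tcp_pos: [433.1, 285.1, 100.3]
tool_rot: [[-1.0, 0.0, 0.0], [0.0, 1.0, 0.0], [-0.0, 0.0, -1.0]]
contact_force: [-0.6, 0.2, -0.1]
width: 84.9
grip_force: 0.0
```

Call:
{"method": "play_rows", "body": {
  "linear": [
    [0,0,-0.02],
    [0,0,-0.05],
    [0,0,-0.08],
    [0,0,-0.08],
    [-0.02,-0.04,-0.08]
  ],
  "roll": [0,0,0,0,0],
  "grip": [0.085,0.085,0.085,0.085,0.085]
}}

```text
clock: 32.15
tcp_pos: [452.9, 248.2, 181.2]
tool_rot: [[-1.0, -0.006, 0.002], [-0.006, 1.0, 0.003], [-0.002, 0.003, -1.0]]
contact_force: [1.1, -1.1, -0.1]
width: 85.0
grip_force: 0.0
```

Call:
{"method": "play_rows", "body": {
  "linear": [
    [-0.021,-0.043,0],
    [-0.042,-0.086,0],
    [-0.063,-0.129,0],
    [-0.084,-0.172,0],
    [-0.105,-0.215,0]
  ],
  "roll": [0,0,0,0,0],
  "grip": [0.085,0.085,0.085,0.085,0.085]
}}

```text
clock: 32.65
tcp_pos: [558.3, 28.1, 179.6]
tool_rot: [[-1.0, 0.0, -0.001], [0.0, 1.0, 0.0], [0.001, 0.0, -1.0]]
contact_force: [0.6, 1.0, -0.3]
width: 85.0
grip_force: 0.0
```

Call:
{"method": "play_rows", "body": {
  "linear": [
    [-0.021,-0.043,0],
    [-0.042,-0.086,0],
    [-0.063,-0.129,0],
    [-0.084,-0.172,0],
    [-0.105,-0.215,0]
  ],
  "roll": [0,0,0,0,0],
  "grip": [0.085,0.085,0.085,0.085,0.085]
}}

```text
clock: 33.15
tcp_pos: [663.3, -186.9, 179.2]
tool_rot: [[-1.0, 0.0, -0.001], [0.0, 1.0, 0.0], [0.001, 0.0, -1.0]]
contact_force: [0.6, 1.0, 1.6]
width: 85.0
grip_force: 0.0
```

Call:
{"method": "play_rows", "body": {
  "linear": [
    [-0.02,-0.043,0.004],
    [-0.048,-0.095,0.012],
    [-0.048,-0.095,0.012],
    [-0.048,-0.095,0.012],
    [-0.048,-0.095,0.012]
  ],
  "roll": [0,0,0,0,0],
  "grip": [0.085,0.085,0.085,0.085,0.085]
}}

```text
clock: 33.65
tcp_pos: [710.3, -279.0, 167.4]
tool_rot: [[-1.0, -0.0, -0.001], [-0.0, 1.0, 0.001], [0.001, 0.001, -1.0]]
contact_force: [-0.3, 0.7, 0.3]
width: 84.8
grip_force: 0.0
```

Call:
{"method": "play_rows", "body": {
  "linear": [
    [0,0,0],
    [0,0,0]
  ],
  "roll": [0,0],
  "grip": [0.085,0.085]
}}

```text
clock: 33.85
tcp_pos: [710.9, -278.5, 169.2]
tool_rot: [[-1.0, -0.002, 0.001], [-0.002, 1.0, -0.0], [-0.001, -0.0, -1.0]]
contact_force: [0.6, 0.3, -0.2]
width: 84.8
grip_force: 0.0
```

Run:
```python
from h import *
for i in range(2): measure(46,646,-280,f'rn{i}',sat=60,val=130)
```

```text
rn0 cam [ 644.35 -278.19  290.45] tcp [ 711.05 -278.65  169.29] 33.9
 rect [ 646.62 -278.62] [44.  43.5] edge ang world 0.0  circ [ 646.74 -278.81] 44.961463928222656  ell [ 646.58 -278.64] [44.1  44.51]
rn1 cam [ 644.45 -278.36  290.53] tcp [ 711.08 -278.9   169.22] 33.95
 rect [ 646.74 -278.53] [44.08 43.63] edge ang world 3.1798324584960938  circ [ 646.63 -278.59] 44.758541107177734  ell [ 646.68 -278.61] [44.13 44.45]
```

Call:
{"method": "play_rows", "body": {
  "linear": [
    [0.017,0,0.01],
    [0.034,0,0.02],
    [0.051,0,0.03],
    [0.0645,0,0.04],
    [0.0645,0,0.05]
  ],
  "roll": [0,0,0,0,0],
  "grip": [0.085,0.085,0.085,0.085,0.085]
}}

```text
clock: 34.45
tcp_pos: [645.0, -279.6, 118.6]
tool_rot: [[-1.0, 0.0, -0.0], [0.0, 1.0, -0.0], [0.0, -0.0, -1.0]]
contact_force: [-0.5, -0.3, 0.9]
width: 85.0
grip_force: 0.0
```

Call:
{"method": "play_rows", "body": {
  "linear": [
    [0,0,0.02],
    [0,0,0.045],
    [0,0,0.065],
    [0,0,0.08],
    [0,0,0.086]
  ],
  "roll": [0,0,0,0,0],
  "grip": [0.085,0.085,0.085,0.085,0.085]
}}

```text
clock: 34.95
tcp_pos: [646.0, -279.4, 30.5]
tool_rot: [[-1.0, -0.0, -0.002], [-0.0, 1.0, 0.001], [0.002, 0.001, -1.0]]
contact_force: [-1.2, 0.5, 0.5]
width: 84.8
grip_force: 0.0
```

Call:
{"method": "play_rows", "body": {
  "linear": [
    [0,0,0],
    [0,0,0],
    [0,0,0],
    [0,0,0],
    [0,0,0]
  ],
  "roll": [0,0,0,0,0],
  "grip": [0.085,0.085,0.034,0.034,0.034]
}}

```text
clock: 35.45
tcp_pos: [646.9, -280.2, 33.1]
tool_rot: [[-1.0, 0.0, 0.001], [0.0, 1.0, -0.0], [-0.001, -0.0, -1.0]]
contact_force: [-2.2, -2.7, 24.8]
width: 43.4
grip_force: 29.9
```

Call:
{"method": "play_rows", "body": {
  "linear": [
    [0,0,0],
    [0,0,0],
    [0,0,0]
  ],
  "roll": [0,0,0],
  "grip": [0.034,0.034,0.034]
}}

```text
clock: 35.75
tcp_pos: [647.1, -280.3, 33.4]
tool_rot: [[-1.0, 0.0, 0.002], [0.0, 1.0, -0.001], [-0.002, -0.001, -1.0]]
contact_force: [-0.5, 0.3, 5.4]
width: 42.9
grip_force: 51.2
```

Call:
{"method": "play_rows", "body": {
  "linear": [
    [0,0,-0.015],
    [0,0,-0.05],
    [0,0,-0.09],
    [0,0,-0.13],
    [0.004,0.01,-0.15]
  ],
  "roll": [0,0,0,0,0],
  "grip": [0.034,0.034,0.034,0.034,0.034]
}}

```text
clock: 36.25
tcp_pos: [644.1, -271.6, 187.3]
tool_rot: [[-1.0, 0.001, 0.005], [0.001, 1.0, -0.003], [-0.005, -0.003, -1.0]]
contact_force: [-0.3, 0.1, -1.6]
width: 42.7
grip_force: 51.1
```

Call:
{"method": "play_rows", "body": {
  "linear": [
    [0.012,0.032,0],
    [0.027,0.07,0],
    [0.043,0.112,0],
    [0.059,0.155,0],
    [0.076,0.2,0]
  ],
  "roll": [0,0,0,0,0],
  "grip": [0.034,0.034,0.034,0.034,0.034]
}}

```text
clock: 36.75
tcp_pos: [565.5, -68.8, 182.9]
tool_rot: [[-1.0, 0.001, 0.0], [0.001, 1.0, 0.0], [-0.0, 0.0, -1.0]]
contact_force: [0.7, 1.3, -1.3]
width: 42.9
grip_force: 51.1
```

Call:
{"method": "play_rows", "body": {
  "linear": [
    [0.016,0.042,0],
    [0.032,0.084,0],
    [0.048,0.126,0],
    [0.064,0.168,0],
    [0.08,0.21,0]
  ],
  "roll": [0,0,0,0,0],
  "grip": [0.034,0.034,0.034,0.034,0.034]
}}

```text
clock: 37.25
tcp_pos: [485.5, 141.4, 183.1]
tool_rot: [[-1.0, 0.0, 0.001], [0.0, 1.0, 0.0], [-0.001, 0.0, -1.0]]
contact_force: [0.8, -0.5, -0.8]
width: 42.8
grip_force: 51.1
```

Call:
{"method": "play_rows", "body": {
  "linear": [
    [0.016,0.042,0],
    [0.031,0.082,0],
    [0.043,0.115,0],
    [0.05,0.136,0.003],
    [0.054,0.145,0.008]
  ],
  "roll": [0,0,0,0,0],
  "grip": [0.034,0.034,0.034,0.034,0.034]
}}

```text
clock: 37.75
tcp_pos: [432.0, 286.9, 175.0]
tool_rot: [[-1.0, -0.003, 0.001], [-0.003, 1.0, 0.001], [-0.001, 0.001, -1.0]]
contact_force: [0.4, -0.3, -0.9]
width: 42.8
grip_force: 51.2
```

Call:
{"method": "play_rows", "body": {
  "linear": [
    [0,0,0.008],
    [0,0,0.014],
    [0,0,0.014],
    [0,0,0.014],
    [0,0,0.014]
  ],
  "roll": [0,0,0,0,0],
  "grip": [0.034,0.034,0.034,0.034,0.034]
}}

```text
clock: 38.25
tcp_pos: [433.0, 284.3, 160.5]
tool_rot: [[-1.0, 0.001, 0.0], [0.001, 1.0, -0.0], [-0.0, -0.0, -1.0]]
contact_force: [-0.1, -1.0, -0.8]
width: 42.9
grip_force: 51.2
```

```bash
python3 -c "
from h import *
pair(112,33.4,'v8',40)"
```

```text
tcp [432.98 284.31 160.48] yang 89.91913674394083 [-0.07 -0.99 -0.84] 38.25 42.93262161678995
```

View pics/v8.png

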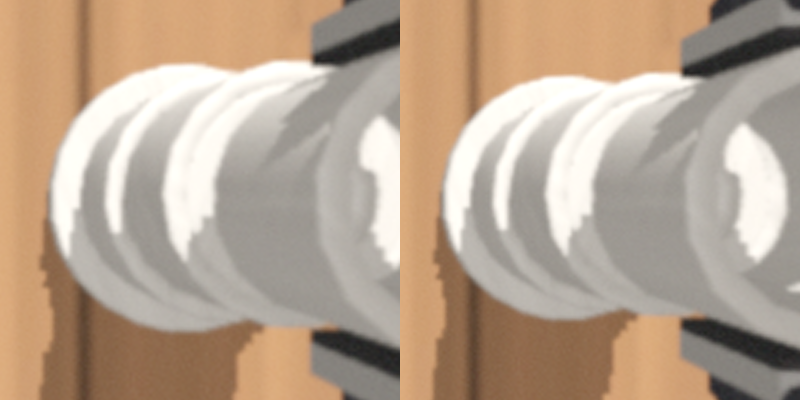

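Call:
{"method": "play_rows", "body": {
  "linear": [
    [0.0006,0.0007,0.003],
    [0.0006,0.0007,0.006],
    [0.0006,0.0007,0.01],
    [0.0006,0.0007,0.0135],
    [0.0006,0.0007,0.0135]
  ],
  "roll": [0,0,0,0,0],
  "grip": [0.034,0.034,0.034,0.034,0.034]
}}

```text
clock: 38.8
tcp_pos: [431.5, 285.4, 146.1]
tool_rot: [[-1.0, -0.0, -0.001], [-0.0, 1.0, -0.001], [0.001, -0.001, -1.0]]
contact_force: [-0.5, 0.1, -2.2]
width: 43.0
grip_force: 51.2
```

Call:
{"method": "play_rows", "body": {
  "linear": [
    [0,0,0.0007],
    [0,0,0.0015],
    [0,0,0.0015],
    [0,0,0.0015]
  ],
  "roll": [0,0,0,0],
  "grip": [0.034,0.034,0.034,0.034]
}}

```text
clock: 39.2
tcp_pos: [432.0, 285.7, 145.4]
tool_rot: [[-1.0, 0.0, 0.0], [0.0, 1.0, 0.0], [-0.0, 0.0, -1.0]]
contact_force: [-0.5, -0.1, -1.3]
width: 42.8
grip_force: 51.2
```

Call:
{"method": "play_rows", "body": {
  "linear": [
    [0,0,0.0005],
    [0,0,0.001],
    [0,0,0.001],
    [0,0,0.001]
  ],
  "roll": [0,0,0,0],
  "grip": [0.034,0.034,0.034,0.034]
}}

```text
clock: 39.6
tcp_pos: [432.1, 285.8, 145.3]
tool_rot: [[-1.0, 0.0, 0.001], [0.0, 1.0, 0.0], [-0.001, 0.0, -1.0]]
contact_force: [-2.5, -0.8, 8.2]
width: 43.2
grip_force: 52.0
```

Contact made at the expected height. I release, retreat and check.

Call:
{"method": "play_rows", "body": {
  "linear": [
    [0,0,-0.001],
    [0,0,-0.002],
    [0,0,-0.002],
    [0,0,-0.002]
  ],
  "roll": [0,0,0,0],
  "grip": [0.085,0.085,0.085,0.085]
}}

```text
clock: 40.0
tcp_pos: [432.0, 285.7, 146.3]
tool_rot: [[-1.0, 0.0, 0.0], [0.0, 1.0, 0.0], [-0.0, 0.0, -1.0]]
contact_force: [-0.5, -0.5, -0.2]
width: 85.2
grip_force: 0.0
```

Call:
{"method": "play_rows", "body": {
  "linear": [
    [0,0,-0.02],
    [0,0,-0.05],
    [0,0,-0.08],
    [0,0,-0.1],
    [0,0,-0.1]
  ],
  "roll": [0,0,0,0,0],
  "grip": [0.085,0.085,0.085,0.085,0.085]
}}

```text
clock: 40.5
tcp_pos: [433.5, 286.7, 249.3]
tool_rot: [[-1.0, 0.0, 0.004], [0.0, 1.0, 0.003], [-0.004, 0.003, -1.0]]
contact_force: [-0.3, 1.0, 1.3]
width: 85.1
grip_force: 0.0
```

Call:
{"method": "play_rows", "body": {
  "linear": [
    [0,-0.045,0],
    [0,-0.09,0],
    [0,-0.135,0],
    [0,-0.18,0],
    [0,-0.21,0]
  ],
  "roll": [0,0,0,0,0],
  "grip": [0.085,0.085,0.085,0.085,0.085]
}}

```text
clock: 41.0
tcp_pos: [430.9, 73.3, 245.2]
tool_rot: [[-1.0, 0.001, -0.001], [0.001, 1.0, -0.001], [0.001, -0.001, -1.0]]
contact_force: [0.2, 0.1, 0.8]
width: 84.7
grip_force: 0.0
```

Call:
{"method": "play_rows", "body": {
  "linear": [
    [0,-0.045,0],
    [0,-0.09,0],
    [0,-0.135,0],
    [0,-0.15,0],
    [0,-0.15,0]
  ],
  "roll": [0,0,0,0,0],
  "grip": [0.085,0.085,0.085,0.085,0.085]
}}

```text
clock: 41.5
tcp_pos: [431.2, -76.2, 245.2]
tool_rot: [[-1.0, 0.004, -0.001], [0.004, 1.0, -0.0], [0.001, -0.0, -1.0]]
contact_force: [-0.5, 0.3, -0.7]
width: 85.1
grip_force: 0.0
```

Run:
```python
from h import *
save('side','side9');save('top','top9')
a=cv2.imread('pics/side9.png')[70:220,200:400];b=cv2.imread('pics/top9.png')[100:250,160:360]
cv2.imwrite('pics/v9.png',np.hstack([cv2.resize(x,(400,300),interpolation=cv2.INTER_CUBIC) for x in(a,b)]))
print(manip.tip_of('side','vase_center')[:1],manip.tip_of('top','vase_center')[:1])
```

```text
[{'centre': [433.6, 284.9, 132.3], 'conf': 0.69}] [{'centre': [637.1, 109.3, 60.4], 'conf': 0.91}]
```

View pics/v9.png

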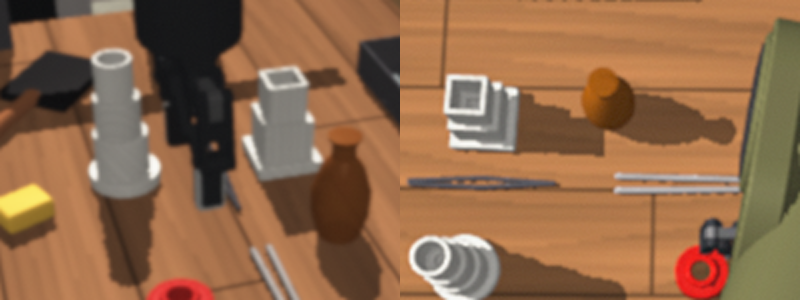

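The picture shows both stacks upright and home: round at (112,120), square at (283,120), and the vase standing unmoved at (341,190). I hand in.

```bash
python3 -c "
from cell import manip
print(manip.hand_in())"
```

```text
the job is handed in; nothing more can be done
None
```

I stacked both moulds in the order asked and handed the job in at about 42 s; every section seated at its expected height, and the vase was not touched.

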